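Draw the fixture's plunger up to the setting blade and hold it

TASK

Take the longer of the two steel setting blades from the black rack and slide it edgewise into the slot of the setting fixture until it is fully home, and let go of it. Then grip the steel plunger by its knob and draw it straight up, without forcing it against its bore, until the top of its collar is level with the top edge of the blade, its rod still in the bore; finish holding it there. Leave the shorter blade and everything else on the bench where it is.

Things in the scene. Friction and masses are not known exactly. Their poses are not given: they have to be found in the camera images.
- fixture: Setting fixture, fixed: blue base plate 100 (x) x 190 (y) x 12 mm with two aluminium blocks, both tops 82 mm above the bench. Block at y = -45 mm (60 x 60 mm): round vertical bore; block at y = +45 mm (40 along x, 70 along y): slot. Origin: centre of the underside, z up. Stands on either side of the bench, turned up to 0.35 rad.
- bore_mouth (a point): Centre of the bore's mouth, on top of the bore block, at (0, -45, 82) mm in the fixture frame. Bore 19.5 mm across, 64 mm deep.
- slot_mouth (a point): Centre of the slot's mouth, on top of the slot block, at (0, 45, 82) mm in the fixture frame. The slot is 10 mm wide (fixture x) and 38 mm long (fixture y), 30 mm deep, with a 4 mm chamfer at the mouth; its floor is 52 mm above the bench.
- plunger: Loose steel plunger, 0.2-0.4 kg, upright in the bore; drops back if let go. Rod 18 mm dia., 60 mm long below the collar; collar 30 mm dia., 6 mm thick, at first resting on the bore block; neck 16 mm dia.; dark knob to grip, 26 mm dia., 16 to 48 mm above the origin. Origin: on its axis, at the collar's underside (82 mm above the bench at first); z up the axis; its yaw means nothing.
- collar_top (a point): Centre of the top face of the plunger's collar, 6 mm above the plunger's origin: this face is to become level with the blade's top edge. 88 mm above the bench at the start.
- plunger_foot (a point): Centre of the lower end of the plunger's rod, 60 mm below its origin; it must stay in the bore.
- rack: Black plastic rack, fixed, 70 (x) x 140 (y) x 35 mm, two slots 10 (x) x 38 (y) x 25 mm deep at y = -34 and +34 mm, one blade in each, either way. Origin: centre of the underside, z up. Stands on the side of the bench that the fixture does not take, turned up to 0.35 rad.
- long_blade: Longer setting blade: loose steel plate 8 mm thick (x), 36 mm wide (y), 71 mm high (z), about 0.11 kg, foot slightly narrowed. Stands upright in the rack, its origin 10 mm above the bench, 46 mm showing. Origin: centre of its lower edge. Fits the fixture's slot either way round; home, its origin is 52 mm and its top edge 123 mm above the bench.
- long_blade_top (a point): Centre of the longer blade's top edge, 71 mm above its origin.
- short_blade: The shorter setting blade, same thickness and width but 51 mm high, so 26 mm shows above the rack. Origin: centre of its lower edge. To be left in the rack.
- model: Bystander: small plaster dental arch on a blue base, 55 x 62 x 34 mm. Origin: centre of the underside, as for all bystanders.
- dial_gauge: Bystander: small round steel dial gauge lying flat, 52 mm across, 13 mm high, with two jaws reaching 58 mm from its centre along its x. Origin under the dial's centre.
- wax_block: Bystander: pale wax block 24 x 24 x 14 mm.
- bur_tray: Bystander: open black tray 50 x 55 x 12 mm with small steel burs.
- clear_box: Bystander: clear 30 mm cube box.
- wax_jar: Bystander: amber jar, 48 mm in diameter, 55 mm high.
- probe: Bystander: steel probe lying flat along its x, 155 mm long, 8 mm thick. Origin near its middle.
Mind the look-alikes: they are no part of the job. There is more than one size of the plunger; the one meant has the size given above.

How it is judged:
On the way:
1. the longer blade stands home in the fixture's slot, let go, with the plunger still down (x of long_blade in the frame of fixture between -0.004 and 0.004 m and y of long_blade in the frame of fixture between 0.04 and 0.05 m and z of long_blade in the frame of fixture between 0.045 and 0.056 m and angle between long_blade's own z axis and vertical below 0.1 rad and contact force between the fingers and long_blade below 0.2 N and distance of plunger from where it was at the start of the episode below 0.008 m), for 0.2 s.
At the end, for the whole second after the job is handed in: The longer blade stands upright and fully home in the fixture's slot (within 4 mm), untouched by the fingers; the fingers hold the plunger still and upright in its bore (within 0.08 rad, pressing on the bore with less than 12 N), the top of its collar within 5 mm of level with the blade's top edge (x of long_blade in the frame of fixture between -0.004 and 0.004 m and y of long_blade in the frame of fixture between 0.04 and 0.05 m and z of long_blade in the frame of fixture between 0.045 and 0.056 m and angle between long_blade's own z axis and vertical below 0.1 rad and contact force between each of the fingers, plunger and long_blade below 0.2 N and z of collar_top in the frame of fixture between 0.118 and 0.128 m and angle between the z axis of plunger and the z axis of fixture, either way round below 0.08 rad and horizontal distance between plunger and bore_mouth below 0.005 m and contact force between the fingers and plunger above 3 N and contact force between plunger and fixture below 12 N and linear speed of plunger below 0.01 m/s); the arm keeps its last pose, push and grip.
It fails at once if the plunger is drawn right out of its bore (z of plunger_foot in the frame of fixture above 0.08 m).
It fails at once if the plunger is forced hard against its bore (over 60 N) (contact force between plunger and fixture above 60 N).
It fails at once if the shorter blade is taken or pushed out of place (distance of short_blade from where it was at the start of the episode above 0.015 m).
It fails at once if something else on the bench is pushed away (over 30 mm) (distance of any of model, dial_gauge, wax_block, bur_tray, clear_box, wax_jar, probe from where it was at the start of the episode above 0.03 m).
It also fails if it takes over 51 s, if anything falls off the work surface, if the arm or the gripper's body presses on something with over 40 N, if the wrist force passes 120 N, or if a joint passes its speed limit or range.

ROBOT

A 6-joint arm with a two-finger parallel gripper is mounted at the origin on the work surface. World frame = base frame: x ahead of the robot, y to its left, z up, the work surface at z = 0. Lengths are in m, angles in rad, forces in N, time in s.
With the tool pointing down it reaches from about 0.25 to 0.725 m from the base axis. Payload 4 kg.
Tool frame: the origin (TCP) lies midway between the tips of the shut fingers; the grasp point (between the pads) lies 19 mm behind it; z points along the fingers, y is the line along which they close (so a half turn about z gives the same grasp; the last joint's range is limited). The gripper opens to 85 mm and grips with 20 to 120 N. Pads are 22 mm wide; open, the fingers measure 114 mm over their backs; the gripper's body (76 mm by 85 mm) begins 54 mm behind the grasp point. The pads swing forward as they close: fully open they stand 13 mm farther back than shut.
Start: joints at [1.32, 0.241, 0.005, 1.335, 0, 1.571], TCP at [0.124, 0.484, 0.2] pointing down, gripper open.
Joint ranges: [-2.72, 2.72], [-1.05, 1.87], [-1.09, 1.28], [-1.99, 2.15], [-1.42, 1.44], [-3.14, 3.14]. Speed limits (rad/s): [2.79, 2.79, 3.14, 3.14, 3.14, 3.14].

INTERFACE

Orientations are given as a unit quaternion [x, y, z, w].
In Python, from workcell import get_obs, camera, job_done, silhouettes gives the robot as it stands. The module is installed in compiled form; this text tells all that it offers.
- The arm moves only by the tool drive_tool, never from a script. Its argument "increments" is a list of rows, each a list of 3 entries, a list of its own where there are three numbers: the shift along the world's x, y, z in mm, then the turn, a rotation vector about the world's x, y, z in degrees, then the opening, from 0 (shut) to 1 (fully open). A call has 1 to 8 rows; each row shifts and turns the commanded pose from where the row before left it; what a row does not reach is not made up. A row lasts 1/12 s, in which the tool goes at most 41.7 mm and 7.16 degrees, less where a joint would pass 70% of its speed; a pose out of reach is approached as far as the arm can. A call is refused whole if a number of a shift passes 41.7 or a number of a turn 7.16, either way. A call with a gripper value outside its range is refused whole. The fingers move at their own pace and stop on an object; the grip force is fixed at half the most. Time passes only in rows, so rows that do not move let the fingers close. It gives the time, the measured TCP pose, the force, the opening and the grip force at its end, in the units of the state.
- get_obs(): the state, without advancing time (a new reading comes with each control period).
- camera(name): name is "scene" or "top" or "wrist"; returns a dict with "image" (384x512x3 uint8, red, green, blue), "K" (3x3 intrinsics, pixels), "view" (4x4, takes a point from world to camera coordinates). Camera axes: x right, y down, z forward; pixel columns grow to the right and rows downward; lengths in m; the calibration is good to about 2 mm. A picture is of the moment at which its call begins. There is no depth.
- job_done(): hands the job in; it is judged then, once.
Trained networks look in a picture, given as the dict that the camera call returned (one of the last four; its "shot" number tells which), for a name from the list of things; names that differ only in an ending like _2 or _b are one class to them, and where a whole thing is asked for, a point or a joint stands for the part that bears it (a point fixed in the world has none). Each returns a list of dicts, best first, with "conf" (0 to 1); they miss things now and then, are a little off and sometimes report something else, mostly with a low value. They report only what shows in the picture. A call takes as long as a camera call. They do not tell look-alikes from the thing itself.
- silhouettes(query, picture): "region" (384x512 bool, what is visible of it) and "bbox" ([left, top, right, bottom] in pixels, round what is visible of it).
The state is a dict: "clock": time; "joint_pos": joint angles; "joint_vel": joint speeds; "tau": joint torques, N m; "eef_pos": TCP position; "tool_rot": TCP orientation; "ft_force": force on the tool from outside, world axes, zero at the start; "ft_torque": the same for the moment, N m; "grip_width": finger opening in m; "grasp_force": force on a finger pad.
Only numpy, scipy, OpenCV 4.12 (cv2) and the standard library are available. Lean on these libraries where they do the work, as an engineer would, in place of code of your own. Each camera call takes 0.05 s, during which the arm holds its last target. There are 200 camera calls.

## Working session

There is one attempt and no reset: what is moved stays moved. The work goes in short steps, Python scripts to look and compute and a tool call to move; the robot and the scene stay as the last step left them, time stands still between calls to the robot, and variables do not carry over. Pictures are saved under pics/ and viewed, at most 10 in all, crops included, and the job is handed in when it is done.

Besides the shell and the picture viewer there is one more tool, called after ">>>" as name([rows], argument=value, ...), one row to a line, values as JSON. drive_tool: Moves the arm, as the interface text tells. Its arguments: {"type":"object","properties":{"increments":{"type":"array"}},"required":["increments"]}

```bash
mkdir -p pics
cat > h.py <<'E'
import numpy as np, cv2
from workcell import get_obs, camera, job_done, silhouettes
def save(c,n): cv2.imwrite('pics/'+n+'.png',c['image'][:,:,::-1])
def P(c): return np.array(c['K'])@np.array(c['view'])[:3]
def proj(c,p):
    q=P(c)@np.append(p,1); return q[:2]/q[2]
def tri(cs,uv):
    A=[]
    for c,(u,v) in zip(cs,uv):
        M=P(c); A+= [u*M[2]-M[0], v*M[2]-M[1]]
    A=np.array(A); x=np.linalg.lstsq(A[:,:3],-A[:,3],rcond=None)[0]; return x
def onz(c,uv,z):
    M=P(c);u,v=uv
    A=np.array([u*M[2]-M[0],v*M[2]-M[1]])
    return np.append(np.linalg.solve(A[:,:2],-A[:,3]-A[:,2]*z),z)
E
python3 - <<'E'
from h import *
import pickle
o=get_obs();print(o)
cs={}
for n in ['scene','top']:
    c=camera(n);cs[n]=c;save(c,n+'0')
    for q in ['fixture','rack','long_blade','short_blade','plunger']:
        for s in silhouettes(q,c)[:3]: print(n,q,round(s['conf'],2),s['bbox'])
pickle.dump(cs,open('c0.pkl','wb'))
a=np.hstack([cs['scene']['image'],cs['top']['image']])
print(cs['top']['view'],cs['top']['K'],cs['scene']['view'])
E
```

```text
{'clock': 0.0, 'joint_pos': array([1.31999194e+00, 2.41441040e-01, 3.68791921e-03, 1.33520067e+00,
       2.37999031e-05, 1.57081840e+00]), 'joint_vel': array([ 0.00012204, -0.00124121,  0.00014058, -0.00055131, -0.00232893,
       -0.00038938]), 'tau': array([ 3.95860779e-04, -3.72320902e+01,  2.52405828e+01,  1.71754573e-02,
       -4.98907275e-05, -5.00220580e-06]), 'eef_pos': array([0.1239057 , 0.48366291, 0.19918517]), 'tool_rot': array([ 1.25084669e-01,  9.92145484e-01, -1.06877356e-03, -1.46715679e-04]), 'ft_force': array([0.01483193, 0.74847974, 0.78381695]), 'ft_torque': array([-0.01635868,  0.03443379, -0.03508408]), 'grasp_force': 0.0, 'grip_width': 0.08568455150374445}
scene fixture 0.95 [149.6, 209.4, 233.4, 281.0]
scene rack 0.95 [291.8, 164.9, 342.8, 205.0]
scene rack 0.5 [331.7, 211.0, 362.8, 234.1]
scene long_blade 0.49 [305.6, 171.7, 313.8, 188.0]
scene short_blade 0.47 [321.3, 164.6, 332.4, 178.2]
scene plunger 0.81 [168.4, 218.8, 182.0, 239.5]
scene plunger 0.44 [210.0, 254.0, 221.7, 278.5]
top fixture 0.89 [309.9, 179.6, 384.0, 216.2]
top fixture 0.37 [89.1, 183.3, 118.7, 198.9]
top rack 0.68 [165.5, 170.1, 221.9, 200.1]
top rack 0.27 [194.9, 181.9, 209.8, 187.4]
top short_blade 0.52 [166.4, 183.8, 185.0, 189.8]
top plunger 0.61 [363.6, 189.0, 382.6, 201.8]
[[-0.00287175 -0.99971897 -0.02353169  0.02189172]
 [-0.99686794  0.00472175 -0.07894313  0.57841954]
 [ 0.07903206  0.02323128 -0.99660135  0.9883569 ]
 [ 0.          0.          0.          1.        ]] [[383.1280061    0.         255.07622366]
 [  0.         383.1280061  190.93594007]
 [  0.           0.           1.        ]] [[ 0.64168041  0.7669316  -0.00788481 -0.35206576]
 [ 0.50379821 -0.42922754 -0.74963397 -0.22340531]
 [-0.57830236  0.47705308 -0.66180567  1.67632561]
 [ 0.          0.          0.          1.        ]]
```

View pics/scene0.png

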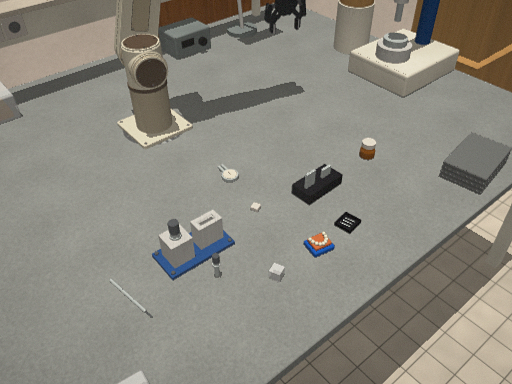

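View pics/top0.png

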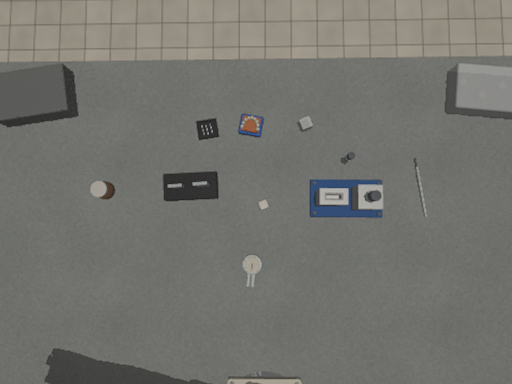

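The scene view shows the rack near (317,183) with the left blade, at (310,178), the taller, and the fixture near (193,240). In the top view the rack is at (190,186) and the fixture at (346,198), with the slot on its left and the bore on its right. The small loose plunger at (348,158) is the look-alike.

Run:
```python
from h import *
import pickle
cs=pickle.load(open('c0.pkl','rb'));t=cs['top'];s=cs['scene']
print('blades top guess',onz(t,(200,183.5),.081),onz(t,(175,185.5),.061))
print('rack',onz(t,(190,186),.035)); print('fix slot',onz(t,(333,197),.082),'knob',onz(t,(375,196),.13))
print('tri knob',tri([t,s],[(375,196),(173.5,222)]),'bladeR',tri([t,s],[(200,183),(311,173)]),'bladeL',tri([t,s],[(175,185),(326,167)]))
c=camera('wrist');print(c['K'],c['view']); 
v=c['view'];print('cam centre',-v[:3,:3].T@v[:3,3])
```

```text
blades top guess [0.5932161  0.15606261 0.081     ] [0.59040493 0.22352828 0.061     ]
rack [0.59134898 0.19006424 0.035     ]
fix slot [ 0.55788705 -0.17423243  0.082     ] knob [ 0.55680459 -0.26351308  0.13      ]
tri knob [ 0.55769602 -0.26323689  0.12755119] bladeR [0.59609695 0.15829486 0.076131  ] bladeL [0.59249102 0.22452944 0.06103694]
[[311.02178612   0.         253.71950413]
 [  0.         311.02178612 194.64411671]
 [  0.           0.           1.        ]] [[ 0.24732889  0.96893059 -0.00138763 -0.49890428]
 [ 0.91537534 -0.23318838  0.32819379 -0.04334556]
 [ 0.31767342 -0.08244201 -0.9446094   0.38248318]
 [ 0.          0.          0.          1.        ]]
cam centre [0.04156617 0.50482862 0.37483065]
```

>>> drive_tool([
  [[33, -23, 0], [0, 0, -5.4], 1],
  [[33, -23, 0], [0, 0, -5.4], 1],
  [[33, -23, 0], [0, 0, -5.4], 1],
  [[33, -23, 0], [0, 0, -5.4], 1],
  [[33, -23, 0], [0, 0, -5.4], 1],
  [[33, -23, 0], [0, 0, -5.4], 1],
  [[33, -23, 0], [0, 0, -5.4], 1],
  [[33, -23, 0], [0, 0, -5.4], 1],
])

```text
clock: 1.32
eef_pos: [0.3895, 0.299, 0.2004]
tool_rot: [0.484, 0.875, 0.0, 0.0]
ft_force: [-0.1, 0.9, 1.1]
grip_width: 0.0855
grasp_force: 0.0
```

>>> drive_tool([
  [[33, -23, 0], [0, 0, -5.4], 1],
  [[33, -23, 0], [0, 0, -5.4], 1],
  [[33, -23, 0], [0, 0, -5.4], 1],
  [[33, -23, 0], [0, 0, -5.4], 1],
  [[33, -23, 0], [0, 0, -5.4], 1],
  [[10, -5, 0], [0, 0, -5.4], 1],
  [[0, 0, 0], [0, 0, 0], 1],
  [[0, 0, 0], [0, 0, 0], 1],
])

```text
clock: 1.98
eef_pos: [0.5632, 0.1797, 0.1995]
tool_rot: [0.707, 0.707, -0.0, -0.0]
ft_force: [-1.0, -0.3, 0.8]
grip_width: 0.0853
grasp_force: 0.0
```

```bash
cat >> h.py <<'E'
def pose():
    o=get_obs();q=o['tool_rot'];from scipy.spatial.transform import Rotation as R
    return o['eef_pos'],R.from_quat(q).as_matrix(),o
E
python3 - <<'E'
from h import *
import pickle
p,R,o=pose();print(p,R[:,1],R[:,2],o['clock'])
c=camera('wrist');save(c,'w1');pickle.dump(c,open('w1.pkl','wb'))
for q in ['rack','long_blade','short_blade']:
    for s in silhouettes(q,c)[:3]: print(q,round(s['conf'],2),s['bbox'])
print(proj(c,[.595,.157,.08]))
E
```

```text
[0.56321761 0.17974835 0.19950002] [ 9.99999009e-01  6.01780625e-04 -1.27307221e-03] [-1.27308756e-03  2.51252914e-05 -9.99999189e-01] 1.9833
rack 0.81 [248.8, 85.1, 316.1, 217.1]
long_blade 0.6 [275.3, 169.0, 290.6, 215.6]
short_blade 0.73 [79.2, 249.4, 142.5, 285.5]
short_blade 0.64 [276.7, 104.1, 285.0, 145.7]
[285.90867972 198.70082763]
```

View pics/w1.png

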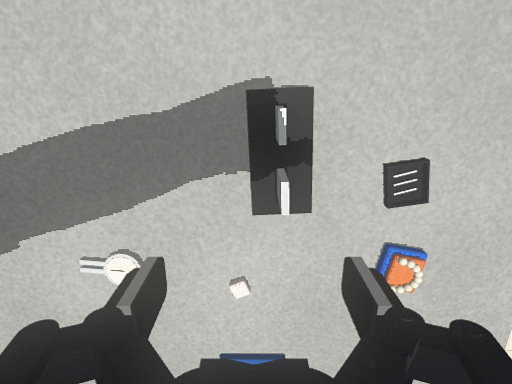

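The wrist view shows the long blade at about (283,192), with its white top strip from u 281 to 289. The short blade is at (281,125) and the rack corners are near (247,87), (313,87), (312,213) and (252,214). Next I'll zoom in.

Run:
```python
from h import *
import pickle
c=pickle.load(open('w1.pkl','rb'))
im=c['image'][80:220,240:325,::-1]
g=im.astype(float); im=np.clip(255*(g/255)**.6,0,255).astype(np.uint8)
im=cv2.resize(im,None,fx=4.2,fy=4.2,interpolation=cv2.INTER_NEAREST)
cv2.imwrite('pics/w1z.png',im)
```

```text
(no output)
```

View pics/w1z.png

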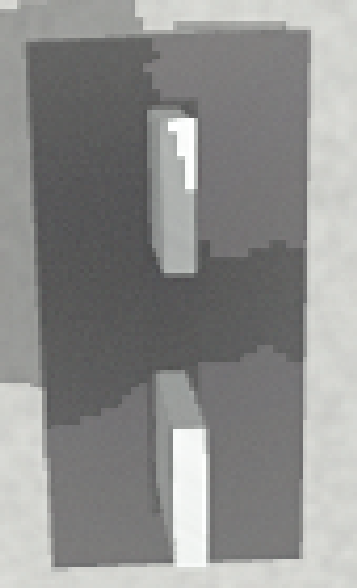

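Run:
```python
from h import *
import pickle
c=pickle.load(open('w1.pkl','rb'));cs=pickle.load(open('c0.pkl','rb'))
v=c['view'];print('cam',-v[:3,:3].T@v[:3,3])
def f(x,y,z): return onz(c,(240+x/4.2-.5,80+y/4.2-.5),z)
for n,L,z in [('long',[(173,430),(208,430),(208,566),(175,566)],.081),('short',[(163,116),(197,116),(197,273),(163,273)],.061),('rack',[(27,42),(310,32),(302,557),(53,565)],.035)]:
    q=np.array([f(x,y,z) for x,y in L]);d=(q[0]+q[1]-q[2]-q[3])/2;w=(q[1]+q[2]-q[0]-q[3])/2
    print(n,q.mean(0),'len',np.linalg.norm(d),'wid',np.linalg.norm(w),'yaw deg',np.degrees(np.arctan2(-d[0],d[1])))
    print(q)
u=np.array([240+191/4.2-.5,80+498/4.2-.5])
print('tri',tri([c,cs['top'],cs['scene']],[u,(200,183),(311,172.5)]))
u=np.array([240+180/4.2-.5,80+195/4.2-.5])
print('short tri',tri([c,cs['top'],cs['scene']],[u,(175,185),(326,167)]))
```

```text
cam [0.56306592 0.26400847 0.37418582]
long [0.59394625 0.15771788 0.081     ] len 0.034543623182027805 wid 0.008109100824635914 yaw deg 2.3777684675001773
[[0.58912983 0.17496617 0.081     ]
 [0.59732953 0.17498347 0.081     ]
 [0.59867205 0.14047038 0.081     ]
 [0.59065359 0.14045149 0.081     ]]
short [0.59082588 0.22649985 0.061     ] len 0.0364132364618925 wid 0.008014970694390671 yaw deg 1.823269589740934
[[0.58631717 0.24469095 0.061     ]
 [0.59417603 0.24470356 0.061     ]
 [0.59549068 0.20831    0.061     ]
 [0.58731962 0.20829491 0.061     ]]
rack [0.59231285 0.19219511 0.035     ] len 0.13937204927785785 wid 0.06968061236528113 yaw deg 2.6968955904226797
[[0.55431252 0.26058998 0.035     ]
 [0.6237554  0.26301792 0.035     ]
 [0.63050566 0.12388306 0.035     ]
 [0.56067782 0.12128947 0.035     ]]
tri [0.59563771 0.15787237 0.07808267]
short tri [0.59179815 0.22553192 0.05984695]
```

>>> drive_tool([
  [[31, -22, 0], [0, 0, 2.4], 1],
  [[0, 0, -40], [0, 0, 0], 1],
  [[0, 0, -40], [0, 0, 0], 1],
  [[0, 0, -40], [0, 0, 0], 1],
  [[0, 0, -33], [0, 0, 0], 1],
  [[0, 0, 0], [0, 0, 0], 1],
  [[0, 0, 0], [0, 0, 0], 1],
])

```text
clock: 2.77
eef_pos: [0.5917, 0.1588, 0.0459]
tool_rot: [0.691, 0.723, -0.002, -0.001]
ft_force: [0.5, -0.0, 0.9]
grip_width: 0.0853
grasp_force: 0.0
```

>>> drive_tool([
  [[2, -1, 0], [0, 0, 0], 1],
  [[0, 0, 0], [0, 0, 0], 0.4],
  [[0, 0, 0], [0, 0, 0], 0],
  [[0, 0, 0], [0, 0, 0], 0],
  [[0, 0, 0], [0, 0, 0], 0],
  [[0, 0, 0], [0, 0, 0], 0],
  [[0, 0, 0], [0, 0, 0], 0],
  [[0, 0, 0], [0, 0, 0], 0],
])

```text
clock: 3.43
eef_pos: [0.5964, 0.1574, 0.0476]
tool_rot: [0.692, 0.722, 0.0, 0.0]
ft_force: [-0.5, -0.3, 0.5]
grip_width: 0.0044
grasp_force: 58.9
```

>>> drive_tool([
  [[0, 0, 15], [0, 0, 0], 0],
  [[0, 0, 25], [0, 0, 0], 0],
  [[0, 0, 30], [0, 0, 0], 0],
  [[0, 0, 30], [0, 0, 0], 0],
  [[0, 0, 20], [0, 0, 0], 0],
  [[0, 0, 10], [0, 0, 0], 0],
  [[0, 0, 0], [0, 0, 0], 0],
])

```text
clock: 4.02
eef_pos: [0.5976, 0.1578, 0.1798]
tool_rot: [0.692, 0.722, 0.002, 0.001]
ft_force: [1.1, -0.1, -0.7]
grip_width: 0.0047
grasp_force: 58.9
```

Run:
```python
from h import *
import pickle
p,R,o=pose();print(p,R[:,1],o['ft_force'],o['clock'])
c=camera('wrist');save(c,'w2');pickle.dump(c,open('w2.pkl','wb'))
```

```text
[0.59763711 0.15776484 0.17978986] [0.99908814 0.04240693 0.00495467] [ 1.11078047 -0.08274947 -0.74787045] 4.0167
```

View pics/w2.png

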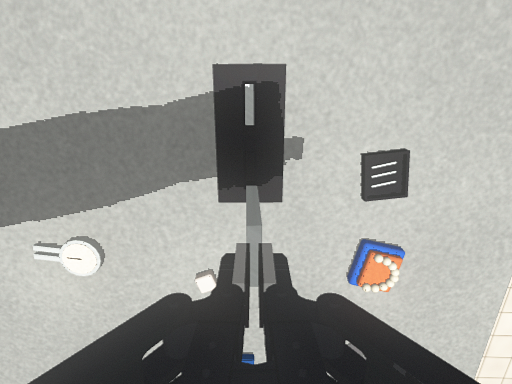

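The blade is held between the fingers, and the rack shows only the short blade, at (249,104). Next I'll carry the blade over the fixture to look at it.

>>> drive_tool([
  [[-3, -20, 15], [0, 0, 0], 0],
  [[-3, -38, 12], [0, 0, 0], 0],
  [[-3, -38, 10], [0, 0, 0], 0],
  [[-3, -39, 10], [0, 0, 0], 0],
  [[-3, -40, 5], [0, 0, 0], 0],
  [[-3, -40, 5], [0, 0, 0], 0],
  [[-3, -40, 5], [0, 0, 0], 0],
  [[-3, -40, 0], [0, 0, 0], 0],
])

```text
clock: 4.73
eef_pos: [0.571, -0.1393, 0.2374]
tool_rot: [0.692, 0.722, -0.001, -0.001]
ft_force: [0.3, -0.1, -0.4]
grip_width: 0.0042
grasp_force: 58.9
```

>>> drive_tool([
  [[-3, -40, 0], [0, 0, 0], 0],
  [[-3, -40, 0], [0, 0, 0], 0],
  [[-3, -38, 0], [0, 0, 0], 0],
  [[-3, -30, 0], [0, 0, 0], 0],
  [[-2, -15, 0], [0, 0, 0], 0],
  [[0, 0, 0], [0, 0, 0], 0],
  [[0, 0, 0], [0, 0, 0], 0],
  [[0, 0, 0], [0, 0, 0], 0],
])

```text
clock: 5.4
eef_pos: [0.5579, -0.2992, 0.2377]
tool_rot: [0.692, 0.722, -0.0, -0.001]
ft_force: [-0.4, 0.3, -1.2]
grip_width: 0.0047
grasp_force: 58.9
```

Run:
```python
from h import *
import pickle
p,R,o=pose();print(p,R[:,1],R[:,2],o['clock'])
c=camera('wrist');save(c,'w3');pickle.dump(c,open('w3.pkl','wb'))
for q in ['fixture','plunger','slot_mouth']:
    for s in silhouettes(q,c)[:3]: print(q,round(s['conf'],2),s['bbox'])
```

```text
[ 0.55785593 -0.29922114  0.23772979] [ 0.99905569  0.04340015 -0.00203879] [-0.00212528  0.00194684 -0.99999585] 5.4
fixture 0.9 [217.5, 3.4, 309.1, 168.9]
plunger 0.83 [336.7, 89.7, 367.1, 110.5]
plunger 0.56 [241.1, 122.6, 273.5, 159.1]
slot_mouth 0.98 [219.3, 0.1, 308.0, 169.5]
```

View pics/w3.png

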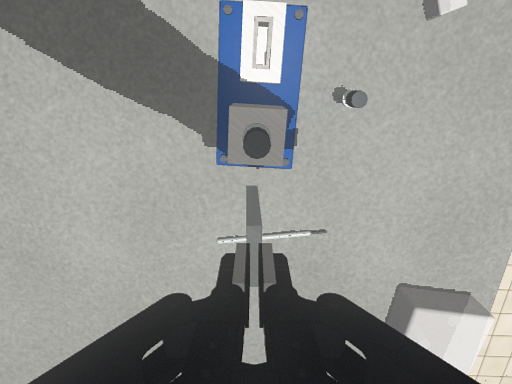

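The wrist view shows the fixture: slot near (262,43), knob at (257,143), bore block around (258,135). The look-alike plunger stands at (355,99).

Run:
```python
from h import *
import pickle
c=pickle.load(open('w3.pkl','rb'))
a=cv2.resize(c['image'][0:90,210:315,::-1],None,fx=6,fy=6,interpolation=cv2.INTER_NEAREST)
cv2.imwrite('pics/w3z.png',a)
g=c['image'][85:175,210:315,::-1].astype(float);b=np.clip(255*(g/255)**.6,0,255).astype(np.uint8)
cv2.imwrite('pics/w3y.png',cv2.resize(b,None,fx=6,fy=6,interpolation=cv2.INTER_NEAREST))
```

```text
(no output)
```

View pics/w3z.png

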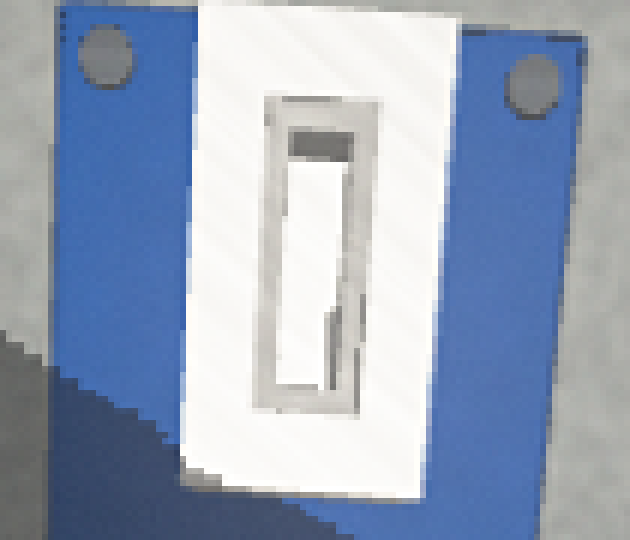

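View pics/w3y.png

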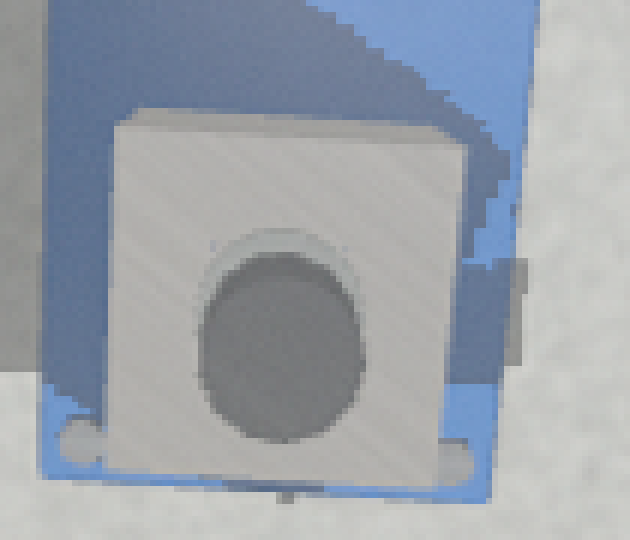

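Slot chamfer outline in the first zoom: (266,97), (381,102), (359,412), (253,408). Bore-block top in the second: (115,125), (465,145), (440,487), (105,468), with the knob's top disc at about (282,361).

Run:
```python
from h import *
import pickle
c=pickle.load(open('w3.pkl','rb'));cs=pickle.load(open('c0.pkl','rb'))
v=c['view'];print('cam',-v[:3,:3].T@v[:3,3])
def px(x,y,v0): return (210+x/6-.5,v0+y/6-.5)
for n,L,z,v0 in [('slotblk',[(198,4),(458,16),(424,498),(181,486)],.082,0),('chamf',[(266,97),(381,102),(359,412),(253,408)],.082,0),('bore',[(115,125),(465,145),(440,487),(105,468)],.082,85)]:
    q=np.array([onz(c,px(x,y,v0),z) for x,y in L]);d=(q[0]+q[1]-q[2]-q[3])/2;w=(q[1]+q[2]-q[0]-q[3])/2
    print(n,q.mean(0),'len',np.linalg.norm(d),'wid',np.linalg.norm(w),'yaw',np.degrees(np.arctan2(-d[0],d[1])),np.degrees(np.arctan2(w[1],w[0])))
print('knob',onz(c,px(282,361,85),.130))
print('tri knob',tri([c,cs['top'],cs['scene']],[px(282,361,85),(375,196),(173.5,221)]))
print('tri slot',tri([c,cs['top'],cs['scene']],[px(315,255,0),(333.5,197),(207,217.5)]))
p,R,o=pose();print(p)
for u in (247,258.5): print('blade bottom',onz(c,(u,187),p[2]-.036)-p)
for u in (246,262): print('blade +y face higher',u,onz(c,(u,243),p[2])-p)
w=pickle.load(open('w2.pkl','rb'))
g=c['image'][185:246:6,236:272].astype(int).mean(2).astype(int)
for r in g: print(*r)
```

```text
cam [ 0.55423475 -0.21537079  0.41260776]
slotblk [ 0.55947536 -0.17523841  0.082     ] len 0.06994992021660579 wid 0.04032908590387973 yaw -0.30915758476846034 0.039451817920741525
chamf [ 0.55941295 -0.17500163  0.082     ] len 0.045085075704872433 wid 0.017714040189014835 yaw -0.5326146207857643 0.41633294275758015
bore [ 0.55829916 -0.26481802  0.082     ] len 0.05995758848727335 wid 0.06037058238126247 yaw -0.24647393757247282 -0.6760787179514994
knob [ 0.55817748 -0.265113    0.13      ]
tri knob [ 0.55784207 -0.26313033  0.13081592]
tri slot [ 0.55946918 -0.17317421  0.08571044]
[ 0.55853553 -0.29903468  0.23923771]
blade bottom [-0.00666954  0.01655648 -0.036     ]
blade bottom [ 0.00144732  0.01692359 -0.036     ]
blade +y face higher 246 [-0.00552143 -0.00856743  0.        ]
blade +y face higher 262 [ 0.00444686 -0.00811062  0.        ]
174 169 167 167 165 167 166 164 164 167 145 141 144 142 145 144 143 142 141 141 150 161 165 169 172 171 170 168 171 173 167 166 172 175 175 172
168 171 170 169 170 170 171 171 168 169 123 107 109 109 107 107 108 106 104 105 104 102 157 163 1
[... 633 characters left out ...]
6 172 176 177 178 180 178 183 124 104 107 108 107 108 105 108 106 105 106 108 107 108 106 128 173 175 172 171 172 172 169 168 168 168
174 173 172 172 170 167 170 172 174 177 133 127 129 128 125 127 123 125 124 124 125 125 126 127 126 119 140 167 170 170 169 172 174 177 177 170
170 170 172 172 171 173 173 171 171 175 141 128 130 128 128 131 129 129 129 132 131 129 127 125 126 116 176 137 116 116 114 114 113 113 108 110
163 203 220 225 227 231 239 242 245 251 183 130 126 127 127 128 130 130 130 129 130 129 130 130 130 116 198 208 208 194 189 182 179 174 165 169
124 102 103 103 104 104 104 104 103 106 73 54 52 75 120 127 128 127 128 128 129 132 96 59 52 58 97 104 102 103 102 103 103 104 102 101
```

>>> drive_tool([
  [[0.5, 30, 0], [0, 0, -1], 0],
  [[1, 40, 0], [0, 0, -1.1], 0],
  [[1, 40, 0], [0, 0, -1], 0],
  [[0, 15, -20], [0, 0, 0], 0],
  [[0, 0, -40], [0, 0, 0], 0],
  [[0, 0, -35], [0, 0, 0], 0],
  [[0, 0, -12], [0, 0, 0], 0],
  [[0, 0, 0], [0, 0, 0], 0],
])

```text
clock: 6.27
eef_pos: [0.5575, -0.1732, 0.1279]
tool_rot: [0.71, 0.704, -0.002, -0.004]
ft_force: [-1.3, 0.9, -1.0]
grip_width: 0.0045
grasp_force: 58.9
```

Run:
```python
from h import *
import pickle
p,R,o=pose();print(p,R[:,1],R[:,2],o['clock'],o['ft_force'])
c=camera('wrist');print(get_obs()['eef_pos']);d=camera('scene')
a=c['image'][130:260,200:310,::-1];b=d['image'][185:265,155:245,::-1]
a=cv2.resize(a,(400,473),interpolation=cv2.INTER_NEAREST);b=cv2.resize(b,(400,356),interpolation=cv2.INTER_NEAREST)
z=np.zeros((473,800,3),np.uint8);z[:,:400]=a;z[:356,400:]=b;cv2.imwrite('pics/w4.png',z)
```

```text
[ 0.55752238 -0.17323544  0.12793385] [ 0.99992252 -0.00946968 -0.0080799 ] [-0.00805544  0.00261758 -0.99996413] 6.2667 [-1.29831097  0.91936506 -0.99381922]
[ 0.55929407 -0.17411596  0.1306453 ]
```

View pics/w4.png

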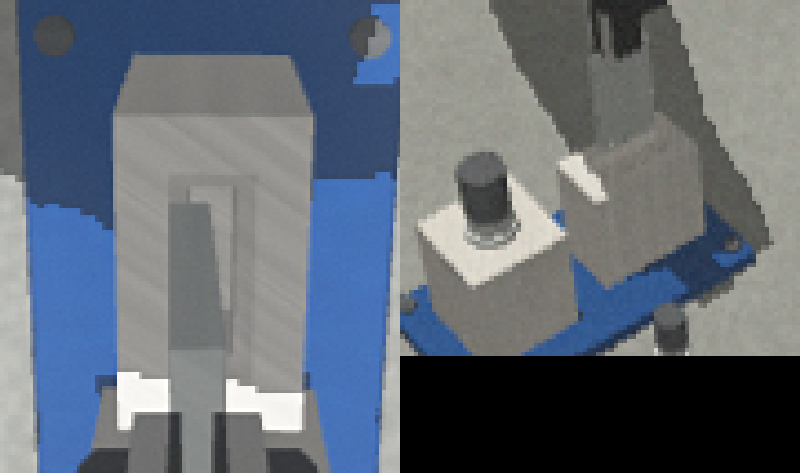

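The crop shows the blade's foot at u≈190 (zoomed) against the slot centre at u≈212, so the blade sits about 4 mm too far to -x. The arm was still settling, so I'll measure again.

Run:
```python
from h import *
c=camera('wrist');p=get_obs()['eef_pos'];print(p, get_obs()['ft_force'])
s=c['image'].astype(int).mean(2).astype(int)
for r in (181,184,190,194,200,212): print(r,*s[r,240:275])
print('col',*s[170:232,253],'|',*s[170:200,260])
zb=p[2]-.036
f=lambda u,v,z: onz(c,(u,v),z)
print('blade foot',f(252.2,186.3,zb),f(246.4-.5,186.3,zb),f(258-.5,186.3,zb))
print('chamf',f(246,178.4,.082),f(269.6,178.4,.082))
```

```text
[ 0.56177841 -0.17548004  0.13379479] [-0.72751194  0.39567006 -0.01062251]
181 151 139 136 136 136 135 121 138 155 156 153 150 151 155 152 150 149 152 150 129 134 138 135 134 134 147 149 148 150 151 151 148 147 141 142
184 152 143 138 138 135 136 124 136 148 151 153 154 157 156 156 152 152 153 156 129 137 139 139 137 138 148 148 146 146 148 149 148 147 150 151
190 146 140 138 137 138 140 120 113 116 114 113 114 112 111 109 111 112 111 139 128 132 134 134 135 141 150 151 152 151 150 152 149 151 149 149
194 152 143 140 137 136 136 117 114 116 114 112 114 113 110 110 114 112 114 114 124 138 141 136 136 135 144 147 146 146 149 151 149 154 151 150
200 149 140 135 134 136 136 116 114 115 114 112 115 113 110 112 111 112 112 112 126 141 143 139 137 144 150 152 150 152 151 152 147 146 145 146
212 150 145 137 137 138 140 118 113 115 113 114 114 113 114 112 113 113 114 114 113 120 137 137 135 142 149 150 152 151 151 147 147 147 148 150
col 151 148 148 146 134 136 136 145 149 150 152 155 151 154 156 136 113 108 112 111 111 110 113 110 110 113 111 111 112 111 110 112 112 112 112 113 113 113 112 114 112 113 114 111 113 115 113 115 113 111 114 115 113 113 113 118 134 135 137 136 138 139 | 145 142 140 148 137 135 135 133 130 133 135 134 136 135 137 136 136 133 132 130 132 132 135 139 138 139 140 137 140 142
blade foot [ 0.55953888 -0.15757261  0.09779479] [ 0.55508509 -0.15753075  0.09779479] [ 0.56328564 -0.15760782  0.09779479]
chamf [ 0.55479783 -0.1563265   0.082     ] [ 0.57258262 -0.15649394  0.082     ]
```

Settled, the foot (centre u≈252.0) and the slot (centre u≈252.6) line up within about 1 mm. I'll insert now.

>>> drive_tool([
  [[0, 0, -6], [0, 0, 0], 0],
  [[0, 0, -6], [0, 0, 0], 0],
  [[0, 0, -5], [0, 0, 0], 0],
  [[0, 0, -4], [0, 0, 0], 0],
  [[0, 0, -4], [0, 0, 0], 0],
  [[0, 0, 0], [0, 0, 0], 0],
])

```text
clock: 6.92
eef_pos: [0.56, -0.1756, 0.106]
tool_rot: [0.711, 0.703, -0.0, -0.001]
ft_force: [-0.6, 0.5, -0.6]
grip_width: 0.0045
grasp_force: 58.9
```

>>> drive_tool([
  [[0, 0, -5], [0, 0, 0], 0],
  [[0, 0, -5], [0, 0, 0], 0],
  [[0, 0, -4], [0, 0, 0], 0],
  [[0, 0, -3], [0, 0, 0], 0],
  [[0, 0, -1], [0, 0, 0], 0],
  [[0, 0, 0], [0, 0, 0], 0],
  [[0, 0, 0], [0, 0, 0], 0],
])

```text
clock: 7.5
eef_pos: [0.5609, -0.1757, 0.0896]
tool_rot: [0.711, 0.703, 0.0, 0.0]
ft_force: [-0.2, 0.9, 2.2]
grip_width: 0.0043
grasp_force: 59.5
```

>>> drive_tool([
  [[0, 0, -1], [0, 0, 0], 0],
  [[0, 0, 0], [0, 0, 0], 0],
  [[0, 0, -1], [0, 0, 0], 0],
  [[0, 0, 0], [0, 0, 0], 0],
  [[0, 0, 0], [0, 0, 0], 0],
])

```text
clock: 7.92
eef_pos: [0.5623, -0.176, 0.0894]
tool_rot: [0.711, 0.703, 0.001, 0.002]
ft_force: [-0.3, 0.9, 8.4]
grip_width: 0.0044
grasp_force: 60.7
```

>>> drive_tool([
  [[0, 0, 1], [0, 0, 0], 0.3],
  [[0, 0, 0], [0, 0, 0], 1],
  [[0, 0, 0], [0, 0, 0], 1],
  [[0, 0, 0], [0, 0, 0], 1],
  [[0, 0, 0], [0, 0, 0], 1],
  [[0, 0, 20], [0, 0, 0], 1],
  [[0, 0, 40], [0, 0, 0], 1],
  [[0, 0, 40], [0, 0, 0], 1],
])

```text
clock: 8.58
eef_pos: [0.5587, -0.1751, 0.1869]
tool_rot: [0.711, 0.703, -0.001, -0.003]
ft_force: [1.2, 0.3, 0.9]
grip_width: 0.0854
grasp_force: 0.0
```

>>> drive_tool([
  [[0, -30, 20], [0, 0, 0], 1],
  [[-1, -40, 20], [0, 0, 0], 1],
  [[-1, -40, 20], [0, 0, 0], 1],
  [[-1, -30, 20], [0, 0, 0], 1],
  [[0, 0, 0], [0, 0, 0], 1],
  [[0, 0, 0], [0, 0, 0], 1],
  [[0, 0, 0], [0, 0, 0], 1],
])

```text
clock: 9.17
eef_pos: [0.5574, -0.3099, 0.2643]
tool_rot: [0.711, 0.703, -0.0, -0.001]
ft_force: [0.3, 0.9, -0.4]
grip_width: 0.0855
grasp_force: 0.0
```

Run:
```python
from h import *
import pickle
p,R,o=pose();print(p,R[:,1],R[:,2],o['clock'],o['ft_force'],o['grip_width'])
c=camera('wrist');pickle.dump(c,open('w5.pkl','wb'));d=camera('scene')
for q in ['long_blade','plunger']:
    for s in silhouettes(q,c)[:3]: print(q,round(s['conf'],2),s['bbox'])
print('exp',proj(c,[.5594,-.175,.123]),proj(c,[.5582,-.265,.13]),-c['view'][:3,:3].T@c['view'][:3,3])
a=c['image'][20:220,190:330,::-1].astype(float);a=(255*(a/255)**.6).astype(np.uint8);b=d['image'][185:285,150:240,::-1]
a=cv2.resize(a,(420,600),interpolation=cv2.INTER_NEAREST);b=cv2.resize(b,(360,400),interpolation=cv2.INTER_NEAREST)
z=np.zeros((600,780,3),np.uint8);z[:,:420]=a;z[:400,420:]=b;cv2.imwrite('pics/w5.png',z)
```

```text
[ 0.55740238 -0.30988706  0.2643212 ] [ 0.99992567 -0.01211972 -0.00132748] [-0.00131259  0.00123653 -0.99999837] 9.1667 [ 0.29948937  0.90378853 -0.35660722] 0.08553938236096323
long_blade 0.82 [252.1, 4.3, 261.0, 56.8]
plunger 0.93 [327.4, 77.6, 358.9, 92.0]
plunger 0.9 [240.3, 111.3, 270.0, 141.1]
plunger 0.71 [245.4, 5.5, 261.5, 54.8]
exp [254.9732196   26.98980429] [254.67562664 128.70401273] [ 0.55833807 -0.22585365  0.43914185]
```

View pics/w5.png

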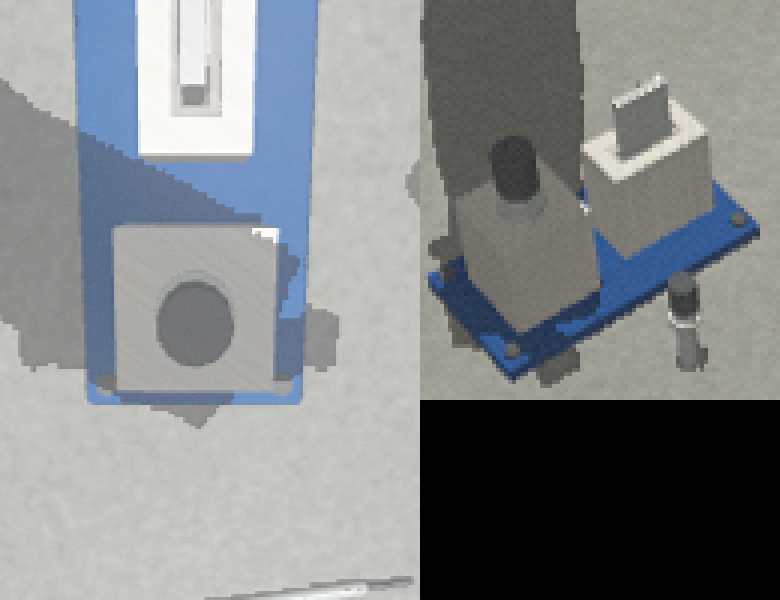

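The blade stands home and free in the slot. The knob measures at px (254.3,128.5), which puts it at (0.558, -0.265). Next I'll go down onto the knob.

>>> drive_tool([
  [[0.5, 30, 0], [0, 0, 0], 1],
  [[0, 15.5, -20], [0, 0, 0], 1],
  [[0, 0, -40], [0, 0, 0], 1],
  [[0, 0, -40], [0, 0, 0], 1],
  [[0, 0, -36], [0, 0, 0], 1],
  [[0, 0, -30], [0, 0, 0], 1],
  [[0, 0, 0], [0, 0, 0], 1],
  [[0, 0, 0], [0, 0, 0], 1],
])

```text
clock: 10.03
eef_pos: [0.5566, -0.263, 0.0977]
tool_rot: [0.711, 0.703, -0.001, -0.002]
ft_force: [-0.3, -0.0, 1.0]
grip_width: 0.0856
grasp_force: 0.0
```

>>> drive_tool([
  [[0, 0, 0], [0, 0, 0], 0.45],
  [[0, 0, 0], [0, 0, 0], 0.35],
  [[0, 0, 0], [0, 0, 0], 0.3],
  [[0, 0, 0], [0, 0, 0], 0.2],
  [[0, 0, 0], [0, 0, 0], 0],
  [[0, 0, 0], [0, 0, 0], 0],
  [[0, 0, 0], [0, 0, 0], 0],
  [[0, 0, 0], [0, 0, 0], 0],
])

```text
clock: 10.7
eef_pos: [0.5582, -0.2647, 0.0995]
tool_rot: [0.711, 0.703, 0.0, 0.0]
ft_force: [-0.4, 0.3, -0.4]
grip_width: -0.0001
grasp_force: 0.0
```

Run:
```python
from h import *
import pickle
o=get_obs();print(o['eef_pos'],o['grip_width'],o['grasp_force'],o['clock'])
old=pickle.load(open('c0.pkl','rb'))
for n in ['scene','top','wrist']:
    c=camera(n);pickle.dump(c,open('x_'+n+'.pkl','wb'))
    for q in ['plunger','long_blade','fixture']:
        for s in silhouettes(q,c)[:3]: print(n,q,round(s['conf'],2),s['bbox'],s['region'].sum())
c=pickle.load(open('x_scene.pkl','rb'))
print('exp knob top/origin/tcp',*[proj(c,p) for p in ([.558,-.265,.13],[.558,-.265,.088],o['eef_pos'])])
d=cv2.absdiff(c['image'],old['scene']['image']).max(2)[205:285,140:240]
def asc(im,s=2):
    g=cv2.resize(cv2.cvtColor(im,cv2.COLOR_RGB2GRAY),None,fx=1,fy=.5,interpolation=cv2.INTER_AREA)
    for r in g: print(''.join(" .:-=+*#%@"[v*10//256] for v in r))
asc(c['image'][190:285,140:240])
asc(old['scene']['image'][205:250,150:200])
```

```text
[ 0.55819159 -0.26471519  0.09946023] -9.858759876953895e-05 0.0 10.7
scene plunger 0.67 [106.2, 281.3, 142.7, 309.4] 134
scene plunger 0.55 [215.1, 255.7, 221.2, 277.2] 156
scene plunger 0.45 [169.4, 223.3, 181.5, 240.6] 191
scene long_blade 0.61 [196.5, 206.9, 212.2, 228.2] 245
scene fixture 0.66 [151.8, 210.8, 231.1, 279.1] 2794
top plunger 0.68 [363.2, 190.8, 375.1, 201.8] 88
top long_blade 0.44 [324.7, 193.8, 345.3, 196.3] 71
top fixture 0.81 [312.1, 180.3, 378.0, 214.5] 2376
wrist plunger 0.93 [366.9, 132.2, 428.4, 164.1] 1386
wrist plunger 0.89 [230.6, 202.1, 280.2, 254.3] 1945
wrist long_blade 0.56 [243.3, 24.3, 265.0, 112.0] 1583
wrist long_blade 0.37 [187.0, 3.2, 321.8, 258.4] 25480
wrist long_blade 0.34 [229.6, 202.4, 280.4, 253.0] 1922
exp knob top/origin/tcp [172.4733681  221.64671259] [174.61137501 233.94416807] [174.18227945 230.63545001]<stdin>:14: RuntimeWarning: overflow encountered in scalar multiply
Traceback (most recent call last):
OverflowError: Python integer 256 out of bounds for uint8
```

Run:
```python
from h import *
import pickle
for n in ['scene','top','wrist']:
    c=pickle.load(open('x_'+n+'.pkl','rb'))
    print(n,*[proj(c,p).round(1) for p in ([.558,-.265,.13],[.558,-.265,.098],[.558,-.265,.088],[.558,-.265,.082],[.558,-.28,.088],[.558,-.265,.1185],[.5594,-.175,.123])])
c=pickle.load(open('x_wrist.pkl','rb'))
g=cv2.resize(cv2.cvtColor(c['image'],cv2.COLOR_RGB2GRAY),(128,96),interpolation=cv2.INTER_AREA)[40:,32:96].astype(int)
for r in g: print(''.join(" .:-=+*#%@"[v*10//256] for v in r))
c=pickle.load(open('x_scene.pkl','rb'))
g=cv2.cvtColor(c['image'],cv2.COLOR_RGB2GRAY)[190:260:1,150:220].astype(int)
for r in g[::2]: print(''.join(" .:-=+*#%@"[v*10//256] for v in r))
```

```text
scene [172.5 221.6] [174.1 231.1] [174.6 233.9] [174.9 235.7] [169.3 236.9] [173.1 225.1] [204.3 207.1]
top [375.6 195.5] [371.8 196.4] [370.7 196.6] [370.  196.8] [376.8 196.6] [374.2 195.8] [336.4 195.3]
wrist [254.  256.1] [254.  229.7] [254. 223.] [254.  219.3] [254.2 243.4] [254.  245.6] [255.   73.4]
*#####*+=========:::::===================-::::=*################
#########+=======-:::-====================-:::=**###############
###########+=====-:::======================:::=*################
############*====-::-======================-::=*##########*#####
#############+===-::+++++++++++++++++++++++=:-=#################
#############*===-::+++++++++++++++++++++++=:-=*########*#######
###############*#+::+++++++++++++++++++++++=:-##################
#################+::+++++++++++++++++++++++===##################
#################*=-+++++++++++++++++++++++==+########*#########
#################*==+++++++++++++++++++++++==+#######**#########
#################*-=++++++++++====+++++++++==+##*###############
#################*==++++++++=+++++==+++++++==+##################
############
[... 4632 characters left out ...]
+==+%*====================================================---
*********+====+============================--===================------
***++*****===============+++++=============-.:-=============----------
**********+=======*%%%%%%%#*================:.::==========------------
++++*****++=========#%#*====================:::.::===--:.-------------
***+++*----=================================:::::.:..::::------------:
**++=-------================================-::..:::.:..:---------::.:
++--:-:-:---=================================:.:::::.:::.-----------=*
+*::----------===============================::::.:.:.:::--:..-------=
++*=::----------==========================-:.:.:::::---:::.--*::---::-
```

Run:
```python
from h import *
import pickle
c=pickle.load(open('x_wrist.pkl','rb'))
print('TCP',proj(c,get_obs()['eef_pos']))
g=cv2.cvtColor(c['image'],cv2.COLOR_RGB2GRAY).astype(int)
for v in range(196,310,3): print(v,*(f'{x:3d}' for x in g[v,222:290:2]))
print(g[240,240:270])
c=pickle.load(open('x_scene.pkl','rb'));g=cv2.cvtColor(c['image'],cv2.COLOR_RGB2GRAY).astype(int)
print('scene')
for v in range(206,242): print(v,*(f'{x:3d}' for x in g[v,162:190]))
```

```text
TCP [254.35696569 230.1391295 ]
196 150 151 147 144 147 145 147 148 144 145 148 146 146 146 148 146 146 146 148 149 147 144 146 147 146 148 149 146 144 147 146 148 148 146
199 150 151 150 151 148 144 145 147 144 147 147 146 148 149 147 149 148 150 146 147 148 150 146 142 146 148 144 150 148 146 145 146 148 147
202 147 148 149 152 150 149 149 144 144 148 148 135 109 108 111 112 111 111 108 106 111 119 149 151 148 143 147 146 148 148 149 149 145 145
205 146 149 146 149 150 153 151 130 152 116 107 122 136 133 132 130 130 130 131 132 132 130 110 108 141 147 148 146 144 146 148 148 149 149
208 147 146 145 148 147 145 150 154 108 133 134 134 132 134 133 133 132 134 132 133 131 133 132 133 112 124 147 147 151 146 145 147 148 150
211 154 153 148 145 145 147 134 115 138 138 136 137 138 137 136 136 138 139 139 138 135 136 136 135 138 130 116 145 145 148 152 146 145 146
214 147 149 153 152 150 147 127 139 136 135 136 140  83  67  65  66  68  69  66  74  90 118 139 136 134 135 136 145 146 144 145 148 149 149
217 149 148 145 148 151 154 132 133 135 139  80  69  67  68  68  69  70  69  71  71  68 
[... 7826 characters left out ...]
 117
236 218 126 114 115 118 113 122 112 113 112 111 114 118 115 114 107 106 107 101 113 116 118 114 118 118 123 117 117
237 220 154 115 115 116 119 118 110 111 109 106 111 115 109 110 107 108 109  94 117 118 117 119 115 118 117 116 117
238 217 225 127 115 113 118 116 111 110 107 107 108 112 111 108 106 108 104 108 115 116 118 112 117 120 119 119 117
239 205 224 128 114 114 116 120 120 112 109 111 111 112 112 114 109 106 107 116 116 113 116 114 118 116 117 120 112
240 151 205 163 118 117 116 115 120 121 118 113 109 116 113 119 113 112 119 115 120 116 115 112 118 118 120 120 112
241 110 147 212 127 117 116 119 117 121 121 119 119 117 122 115 117 116 117 116 114 116 120 114 119 117 119 114 114
```

The pictures put the closed fingers inside the knob's outline with no grip force. I'll reopen and close again slowly to see where contact shows.

>>> drive_tool([
  [[0, 0, 0], [0, 0, 0], 0.5],
  [[0, 0, 0], [0, 0, 0], 0.8],
  [[0, 0, 0], [0, 0, 0], 0.8],
  [[0, 0, 0], [0, 0, 0], 0.8],
  [[0, 0, 0], [0, 0, 0], 0.8],
])

```text
clock: 11.72
eef_pos: [0.5582, -0.2647, 0.0994]
tool_rot: [0.711, 0.703, -0.0, 0.0]
ft_force: [0.5, 0.4, -0.2]
grip_width: 0.0607
grasp_force: 0.0
```

>>> drive_tool([
  [[0, 0, 0], [0, 0, 0], 0.5],
  [[0, 0, 0], [0, 0, 0], 0.4],
  [[0, 0, 0], [0, 0, 0], 0.35],
  [[0, 0, 0], [0, 0, 0], 0.35],
])

```text
clock: 12.05
eef_pos: [0.5582, -0.2647, 0.0994]
tool_rot: [0.711, 0.703, -0.0, -0.0]
ft_force: [0.6, 0.4, 0.6]
grip_width: 0.03
grasp_force: 0.0
```

>>> drive_tool([
  [[0, 0, 0], [0, 0, 0], 0.3],
  [[0, 0, 0], [0, 0, 0], 0.27],
  [[0, 0, 0], [0, 0, 0], 0.25],
  [[0, 0, 0], [0, 0, 0], 0.25],
])

```text
clock: 12.38
eef_pos: [0.5582, -0.2647, 0.0994]
tool_rot: [0.711, 0.703, -0.0, 0.0]
ft_force: [0.9, 1.2, -0.8]
grip_width: 0.0213
grasp_force: 0.0
```

>>> drive_tool([
  [[0, 0, 0], [0, 0, 0], 0.22],
  [[0, 0, 0], [0, 0, 0], 0.2],
  [[0, 0, 0], [0, 0, 0], 0.2],
])

```text
clock: 12.63
eef_pos: [0.5582, -0.2647, 0.0994]
tool_rot: [0.711, 0.703, 0.0, 0.0]
ft_force: [0.1, 0.2, 0.4]
grip_width: 0.0169
grasp_force: 0.0
```

>>> drive_tool([
  [[0, 0, 0], [0, 0, 0], 0.15],
  [[0, 0, 0], [0, 0, 0], 0.1],
  [[0, 0, 0], [0, 0, 0], 0.1],
])

```text
clock: 12.88
eef_pos: [0.5582, -0.2647, 0.0994]
tool_rot: [0.711, 0.703, 0.0, 0.0]
ft_force: [-0.2, 1.3, 0.4]
grip_width: 0.0089
grasp_force: 0.0
```

Run:
```python
from h import *
o=get_obs();print(o['eef_pos'],o['joint_pos'],o['ft_force'])
c=camera('wrist');print('TCP',proj(c,o['eef_pos']),-c['view'][:3,:3].T@c['view'][:3,3])
g=cv2.cvtColor(c['image'],cv2.COLOR_RGB2GRAY).astype(int)
for v in range(205,290,4): print(v,*(f'{x:3d}' for x in g[v,212:300:3]))
```

```text
[ 0.55823362 -0.26467915  0.09937623] [-4.42744031e-01  5.28908702e-01  1.66942756e-01  1.20879302e+00
  2.89050260e-07  1.13974555e+00] [-0.21095688  1.27774923  0.44218278]
TCP [254.33077849 230.0790394 ] [ 0.55889759 -0.18039445  0.27407371]
205 155 153 148 147 148 148 150 153 132 138 109 137 134 132 132 132 133 133 111 111 150 147 146 149 151 149 147 147 150 155
209 150 145 153 154 149 147 148 148 128 135 136 134 134 134 134 135 135 136 135 135 107 148 150 147 146 151 152 151 148 149
213 149 154 152 148 153 153 148 139 138 138 138 140  96  79  73  70  93 142 137 137 136 122 148 147 152 150 147 150 150 147
217 151 151 152 155 151 148 151 131 135 139  74  68  68  68  69  67  68  70  66 133 135 135 148 150 147 148 150 150 149 145
221 150 148 151 150 148 150 152 134 141  67  69  70  68  69  69  68  68  68  71  69  97 137 146 151 146 150 147 149 151 137
225 150 149 150 150 150 149 148 140  69  69  70  68  69  69  68  68  69  69  70  70  67 137 148 149 148 152 149 152 150 106
229 148 151 150 150 151 147 149 135  68  70  72  68  67  67  69  66  70  70  71  69  69 111 149 149 149 149 151
[... 1172 characters left out ...]
  49  49  77  79  79  77  75  48  50 111 110 112 114  64  63  62  66 111 188 182
273 188  55  56  56  55  53 110 111 110 115  52  47  75  75  76  78  80  48  51 113 108 111 114  53  55  57  56  49 188 186
277 158  57  57  57  56  72 111 110 108  99  50  38 179 181 156 124 187  41  49 109 109 110 111  60  56  55  58  57 181 189
281  86  56  56  55  55 103 110 109 111  77  50  62 183 191 184 185 188  46  51 106 110 108 110  70  55  55  56  58 148 185
285  53  56  56  53  53  51  49 110 132  84  52  62 188 187 177 184 192  63  50 126 130 106  52  53  55  56  55  55  44 193
289  56  53  53  52  52  52  53  53  62 100  51  97 181 183 188 183 189  66  53 125  53  53  52  52  53  53  53  50  52  52
```

The fingertips show at v≈243 whatever the opening, and they lie over the knob's top disc. So the real tips are about 30 mm higher than the stated TCP and are closing just above the knob. I'll open, go about 27 mm lower, and close while watching the force.

>>> drive_tool([
  [[0, 0, 0], [0, 0, 0], 0.5],
  [[0, 0, 0], [0, 0, 0], 0.8],
  [[0, 0, 0], [0, 0, 0], 0.8],
  [[0, 0, 0], [0, 0, 0], 0.8],
  [[0, 0, -9], [0, 0, 0], 0.8],
  [[0, 0, -9], [0, 0, 0], 0.8],
  [[0, 0, -8], [0, 0, 0], 0.8],
  [[0, 0, 0], [0, 0, 0], 0.8],
])

```text
clock: 13.6
eef_pos: [0.5563, -0.2638, 0.0703]
tool_rot: [0.711, 0.703, -0.001, -0.002]
ft_force: [-0.1, 1.0, 0.0]
grip_width: 0.0685
grasp_force: 0.0
```

>>> drive_tool([
  [[0, 0, 0], [0, 0, 0], 0.5],
  [[0, 0, 0], [0, 0, 0], 0.4],
  [[0, 0, 0], [0, 0, 0], 0.35],
  [[0, 0, 0], [0, 0, 0], 0.3],
  [[0, 0, 0], [0, 0, 0], 0.28],
  [[0, 0, 0], [0, 0, 0], 0.26],
  [[0, 0, 0], [0, 0, 0], 0.24],
])

```text
clock: 14.18
eef_pos: [0.5587, -0.2649, 0.0741]
tool_rot: [0.711, 0.703, 0.0, 0.001]
ft_force: [0.4, 0.6, 3.5]
grip_width: 0.0241
grasp_force: 58.7
```

It's gripped at 24 mm with low side force. Next I'll draw it up gently.

>>> drive_tool([
  [[0, 0, 0], [0, 0, 0], 0],
  [[0, 0, 0], [0, 0, 0], 0],
  [[0, 0, 2], [0, 0, 0], 0],
  [[0, 0, 3], [0, 0, 0], 0],
  [[0, 0, 3], [0, 0, 0], 0],
  [[0, 0, 2], [0, 0, 0], 0],
  [[0, 0, 0], [0, 0, 0], 0],
  [[0, 0, 0], [0, 0, 0], 0],
])

```text
clock: 14.85
eef_pos: [0.5579, -0.2645, 0.0833]
tool_rot: [0.711, 0.703, -0.0, -0.0]
ft_force: [0.8, -0.2, -2.2]
grip_width: 0.0242
grasp_force: 59.3
```

>>> drive_tool([
  [[0, 0, 4], [0, 0, 0], 0],
  [[0, 0, 5], [0, 0, 0], 0],
  [[0, 0, 5], [0, 0, 0], 0],
  [[0, 0, 5], [0, 0, 0], 0],
  [[0, 0, 4], [0, 0, 0], 0],
  [[0, 0, 2], [0, 0, 0], 0],
  [[0, 0, 0], [0, 0, 0], 0],
  [[0, 0, 0], [0, 0, 0], 0],
])

```text
clock: 15.52
eef_pos: [0.5581, -0.2647, 0.1085]
tool_rot: [0.711, 0.703, -0.0, -0.0]
ft_force: [-0.3, -0.2, -3.2]
grip_width: 0.0243
grasp_force: 59.5
```

>>> drive_tool([
  [[0, 0, 0], [0, 0, 0], 0],
  [[0, 0, 0], [0, 0, 0], 0],
  [[0, 0, 0], [0, 0, 0], 0],
  [[0, 0, 0], [0, 0, 0], 0],
])

```text
clock: 15.85
eef_pos: [0.558, -0.2646, 0.1081]
tool_rot: [0.711, 0.703, -0.0, -0.0]
ft_force: [-0.3, -0.5, -3.5]
grip_width: 0.0246
grasp_force: 59.5
```

Run:
```python
from h import *
o=get_obs();print(o['eef_pos'],o['ft_force'],o['grasp_force'],o['clock'])
c=camera('wrist');d=camera('scene')
for n,k in (('w',c),('s',d)):
    print(n,'exp collar top@.123 centre/+y rim/-y rim',[proj(k,p).round(1) for p in ([.558,-.265,.123],[.558,-.25,.123],[.558,-.28,.123])],'blade top ends',[proj(k,p).round(1) for p in ([.5594,-.157,.123],[.5594,-.193,.123])])
    for q in ('plunger','long_blade'):
        for s in silhouettes(q,k)[:2]: print(q,round(s['conf'],2),s['bbox'])
g=cv2.cvtColor(c['image'],cv2.COLOR_RGB2GRAY).astype(int)
print('wrist col 254 v190-260',g[190:260,254]); print('col 254 v0-130',g[0:130:2,255])
g=cv2.cvtColor(d['image'],cv2.COLOR_RGB2GRAY).astype(int)
for v in range(206,244): print(v,*(f'{x:3d}' for x in g[v,162:190]))
```

```text
[ 0.55801482 -0.26457218  0.10807392] [-0.2872274  -0.53650358 -3.54499115] 59.46787476539612 15.85
w exp collar top@.123 centre/+y rim/-y rim [array([254.3, 242.1]), array([254. , 218.1]), array([254.5, 264.8])] blade top ends [array([254.9,  32.3]), array([255.6, 112.9])]
plunger 0.78 [223.7, 201.2, 283.9, 308.5]
plunger 0.78 [363.9, 130.0, 424.5, 166.3]
long_blade 0.85 [242.1, 28.4, 263.4, 114.4]
s exp collar top@.123 centre/+y rim/-y rim [array([172.8, 223.7]), array([178.2, 220.8]), array([167.4, 226.7])] blade top ends [array([210.3, 203.8]), array([198.3, 210.4])]
plunger 0.55 [212.9, 254.5, 219.8, 276.9]
plunger 0.49 [166.2, 213.2, 179.4, 239.0]
long_blade 0.62 [195.6, 206.2, 211.7, 228.4]
long_blade 0.57 [153.9, 210.6, 233.7, 281.3]
wrist col 254 v190-260 [151 149 151 150 152 151 149 149 153 154 138 124 120 118 120 120 119 119
 120 119 119 119 118 117 119 114 112 115 119 145 140 136 137 136 137 136
 138 140 142 136  98  71  70  68  71  70  70  70  71  70  70  69  68  67
  68  68  67  67  70  68  67  67  69  66  66  68  68  67  67  69]
col 254 v0-130 [200 200 200 201 202 165 
[... 3947 characters left out ...]
 117
238 219 221 163 119 118 115 122 120 120  99 104 109 116 111 107 105 104 117 118 118 116 116 116 117 120 118 119 118
239 201 217 224 129 113 118 120 115 119 116 111 107 112 112 112 112 117 119 116 117 116 118 118 117 120 119 122 119
240 152 203 224 130 115 117 118 118 121 120 115 117 113 121 117 116 117 119 115 119 120 119 112 116 119 118 117 111
241 109 149 208 127 118 118 118 118 119 118 118 117 118 119 118 117 115 122 116 118 121 119 115 118 113 116 116 111
242 117 115 153 119 117 119 118 120 117 117 119 112 118 118 118 117 116 118 117 122 117 117 113 115 116 114 117 112
243 116 115 109 110 117 117 118 118 116 119 117 117 114 117 114 114 115 115 118 114 110 115 112 117 116 115 116 114
```

The collar's top rim is at v≈219, against 218.1 expected for 123 mm. The blade is in place and the forces are low, so I'll hand in.

```bash
python3 -c "
from h import *
print(job_done())"
```

```text
the job is handed in; nothing more can be done
None
```

I handed the job in at about 16 s on the robot's clock, but it returned no verdict. The long blade is home and released in the slot, and the plunger is held by its knob with its collar top at about 123–124 mm, level with the blade's top edge at 123 mm.

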